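# Nip up a tapered plug on a bench gas manifold

## Task

The square-headed tapered plug on the gas manifold is only finger-started and would leak. Shut the ball valve fully, screw the plug clockwise until it goes snug, without forcing it, then open the valve fully again. Leave the things round the set standing where they are.

Things in the scene. Friction and masses are not known exactly. Their poses are not given: they have to be found in the camera images.
- rig: bench gas set, bolted down, up to 0.35 rad askew: base plate 160 x 360 x 8 mm, aluminium manifold block (44 mm wide in x, 190 mm long in y, centre line at x = -35 mm, top 52 mm above the worktop), ball valve at its right end, behind it a lying gas cylinder (50 mm, top at 62 mm). Origin on the worktop at the middle of the block's length; x to the back, y left along the block, z up
- gauge: round pressure gauge standing on the block, dial to the front: 41 mm in diameter (y), 28 mm thick (x), top 56 mm above the block. Origin: under its stem, on the block's top. Gauge, plug and quick coupling stand in a row at rig y = 62, 0 and -62 mm; which is where changes. Fixed
- coupling: round quick coupling on the block, 23 mm in diameter, 35 mm tall. Origin: under it, on the block's top. Fixed
- plug_grip (a point): centre of the plug's brass square head (on its vertical screw axis): 22 x 22 mm with flats square to the point's x and y, 28 mm tall (14 above and below). Below it 9 mm of taped tapered thread, 32 mm wide, stands over the block. Clockwise from above tightens; 60 to 160 degrees remain until snug, different every time. It sinks 0.37 mm per rad. The head gives elastically by 1 rad per 3 N m; the thread stays where left
- plug_wedge (a joint): turn of the plug since its taper began to bite, rad; 0 until then, however far it has still to run in. It cannot be seen, only felt as drag against turning: 0.05 N m while it runs in, 0.12 N m as it bites, then 0.45 N m more per rad. Snug is a drag of 0.35 to 0.7 N m (aim at 0.5); at 0.75 N m (1.4 rad) it is forced
- valve (a joint): ball valve lever, rad: 0 open (lever along the pipe, pointing to rig -y), 1.57 shut (lever across the pipe, pointing to rig -x); shutting is clockwise from above. Vertical axis at rig x = -35, y = -135 mm. It takes 0.2 N m, has a stop at each end and stays where it is left
- valve_grip (a point): middle of the valve lever's black rubber sleeve, 54 mm from the valve's axis, 80 mm above the worktop. The sleeve is 56 mm long along the point's y (-y points outward along the lever), 15 mm wide along its x, 13 mm high; the point turns with the lever
- vial_a: sample vial with a screw cap, 27 mm in diameter and 60 mm tall, in front of the gas set; origin under its middle; to be left alone.
- vial_b: a second such vial, 27 mm in diameter and 60 mm tall, in front of the gas set; origin under its middle; to be left alone.
- timer: bench timer, 66 x 63 x 18 mm, lying in front of the gas set; origin under its middle; to be left alone.
- tape_roll: roll of label tape lying flat, 100 mm in diameter and 25 mm high, to the right of the gas set; origin under its middle; to be left alone.
- dropper_bottle: dropper bottle, 33 mm in diameter and 102 mm tall, to the right of the gas set; origin under its middle; to be left alone.
- small_beaker: glass beaker, 54 mm in diameter and 67 mm tall, to the left of the gas set; origin under its middle; to be left alone.
- wash_bottle: wash bottle with a bent spout, 76 mm in diameter and 216 mm tall, behind the beaker; origin 23 mm off the axis of its body; to be left alone.
- bulb: pipette bulb, 53 mm in diameter and 78 mm tall, behind the gas cylinder; origin under its middle; to be left alone.

How it is judged:
By the outcome, as a careful person would: the job done as asked, in the order asked, and still so for the second after the job is handed in, with the robot touching nothing.
It also fails if it takes over 72 s, if anything falls off the work surface, if the arm or the gripper's body presses on something with over 40 N, if the wrist force passes 120 N, or if a joint passes its speed limit or range.

## Robot

A 6-joint arm with a two-finger parallel gripper is mounted at the origin on a cart in front of the work surface, level with it; the furniture and walls round the work are solid. World frame = base frame: x ahead of the robot, y to its left, z up, the work surface at z = 0. Lengths are in m, angles in degrees, forces in N, time in s.
With the tool pointing down it reaches from about 0.4 to 0.825 m from the base axis. Payload 7 kg.
Tool frame: the origin (TCP) lies at the very end of the fingers, on their centre line; the grasp point (between the pads) lies 19 mm behind it (ctrl.grip_depth is the distance from the TCP to the grasp point, in m); z points along the fingers, y is the line along which they close (so a half turn about z gives the same grasp; the last joint's range is limited). The gripper opens to 88 mm and grips with 3 to 60 N. Pads are 19 mm wide; open, the fingers measure 130 mm over their backs; the gripper's body (78 mm by 193 mm) begins 47 mm behind the grasp point.
Start: joints at [-48.638, 20.546, 0.682, 0, -70.136, -16.507], TCP at [0.284, -0.612, 0.227] pointing down, gripper open.
Joint ranges: [-176.03, 176.03], [-82.01, 121.73], [-58.28, 71.71], [-173.87, 95.51], [-174.79, -0.11], [-173.66, 173.66]. Speed limits (degrees/s): [136.94, 136.94, 172.46, 180, 180, 180].

## Interface

Orientations are given as [roll, pitch, yaw] about the fixed x, y, z axes, in that order (R = Rz(yaw) Ry(pitch) Rx(roll)).
In Python, from plant import get_obs, eyes, ctrl, spotter gives the robot as it stands.
- The arm moves only by the shell command python3 -m crank 'ROWS'. ROWS is JSON, one flat list of numbers, 7 for each row, row after row: the turn, a rotation vector about the tool's x, y, z in rad, then the shift along the tool's x, y, z in mm, then the opening, from 0 (shut) to 1 (fully open). A call has 1 to 5 rows; each row shifts and turns the commanded pose from where the row before left it, along the tool's axes as they then stand; what a row does not reach is not made up. A row lasts 1/8 s, in which the tool goes at most 62.5 mm and 10.7 degrees, less where a joint would pass 70% of its speed; a pose out of reach is approached as far as the arm can. A call is refused whole if a number of a shift passes 62.5 or a number of a turn 0.188, either way. A call with a gripper value outside its range is refused whole. The fingers move at their own pace and stop on an object; the grip force is fixed at half the most. Time passes only in rows, so rows that do not move let the fingers close. It gives the time, the measured TCP pose, the force, the opening and the grip force at its end, in the units of the state.
- get_obs(): the state, without advancing time (a new reading comes with each control period).
- eyes.snapshot(name): name is "side" or "top"; returns the picture (384x512x3 uint8, blue, green, red); there is no depth.
- eyes.camera_model(name): a dict with "fx", "fy", "cx", "cy" (pixels), "D" ([k1, k2, p1, p2, k3] as OpenCV has them; the pictures are not rectified), "extrinsics" (4x4, takes a point from camera to world coordinates). Camera axes: x right, y down, z forward; pixel columns grow to the right and rows downward; lengths in m; the calibration is good to about 2 mm. A picture is of the moment at which its call begins. camera_model takes no time and is no camera call.
- ctrl.close_job(): hands the job in; it is judged then, once.
Trained networks look in the newest picture that a camera, given by its name, has taken for a name from the list of things; names that differ only in an ending like _2 or _b are one class to them, and where a whole thing is asked for, a point or a joint stands for the part that bears it (a point fixed in the world has none). Each returns a list of dicts, best first, with "p" (0 to 1); they miss things now and then, are a little off and sometimes report something else, mostly with a low value. They report only what shows in the picture. A call takes as long as a camera call.
- spotter.outline_of(camera, target): "region" (384x512 bool, what is visible of it) and "rect" ([left, top, width, height] in pixels, round what is visible of it).
- spotter.place_of(camera, target): "location" ([column, row] in pixels: a listed point, or the origin of a listed thing).
The state is a dict: "clock": time; "joint_pos": joint angles; "qvel": joint speeds; "tau": joint torques, N m; "tool_pos": TCP position; "orientation": TCP orientation; "force": force on the tool from outside, world axes, zero at the start; "moment": the same for the moment, N m; "opening": finger opening in m; "gripper_force": force on a finger pad.
Only numpy, scipy, OpenCV 4.12 (cv2) and the standard library are available. Lean on these libraries where they do the work, as an engineer would, in place of code of your own. Each camera call takes 0.05 s, during which the arm holds its last target. There are 200 camera calls.

## Working session

There is one attempt and no reset: what is moved stays moved. The work goes in short steps, Python scripts to look and compute and a shell command to move; the robot and the scene stay as the last step left them, time stands still between calls to the robot, and variables do not carry over. Pictures are saved under pics/ and viewed, at most 10 in all, crops included, and the job is handed in when it is done.

```bash
mkdir -p pics; ls; cat > h.py <<'E'
import numpy as np, cv2
from plant import get_obs, eyes, ctrl, spotter
from scipy.spatial.transform import Rotation as R
def ray(cam,px):
    m=eyes.camera_model(cam);K=np.array([[m['fx'],0,m['cx']],[0,m['fy'],m['cy']],[0,0,1]])
    u=cv2.undistortPoints(np.array([[px]],float),K,np.array(m['D'],float))[0,0]
    T=np.array(m['extrinsics']);d=T[:3,:3]@[u[0],u[1],1];return T[:3,3],d
def atz(cam,px,z):
    o,d=ray(cam,px);return o+d*(z-o[2])/d[2]
def proj(cam,P):
    m=eyes.camera_model(cam);K=np.array([[m['fx'],0,m['cx']],[0,m['fy'],m['cy']],[0,0,1]])
    T=np.linalg.inv(np.array(m['extrinsics']));
    return cv2.projectPoints(np.atleast_2d(P).astype(float),cv2.Rodrigues(T[:3,:3])[0],T[:3,3],K,np.array(m['D'],float))[0][:,0]
def snap(cam,f=None):
    i=eyes.snapshot(cam)
    if f: cv2.imwrite('pics/'+f,i)
    return i
E
python3 - <<'E'
from h import *
np.set_printoptions(precision=4,suppress=True)
print(get_obs())
a=snap('top','top0.png');b=snap('side','side0.png')
for c in('top','side'):
    print(c,np.array(eyes.camera_model(c)['extrinsics'])[:3,3])
    for t in('rig','gauge','coupling','plug_grip','valve_grip','vial_a','timer','tape_roll','dropper_bottle'):
        for r in spotter.place_of(c,t)[:2]: 
            z={'gauge':.052,'coupling':.052,'plug_grip':.075,'valve_grip':.08}.get(t,0)
            print(c,t,r['p'],r['location'],atz(c,r['location'],z)[:2])
E
```

```text
pics
{'clock': 0.0, 'joint_pos': array([-48.6366,  20.5897,   0.6316,  -0.0204, -70.1365, -16.507 ]), 'qvel': array([-0.0372,  0.0437, -0.0342, -0.124 ,  0.0888, -0.1412]), 'tau': array([ -0.0038, -58.272 ,  29.3064,   6.9973,   0.0071,  -0.0002]), 'tool_pos': array([ 0.2835, -0.612 ,  0.2256]), 'orientation': array([ 179.9039,   -0.0085, -155.1506]), 'force': array([-0.2032,  0.3766, -0.1292]), 'moment': array([-0.0426,  0.0061,  0.0161]), 'gripper_force': 0.0, 'opening': 0.08737818171410867}
top [ 0.3613 -0.0028  1.0886]
top rig 0.91 [255.9, 201.8] [0.561  0.0023]
top gauge 0.69 [255.0, 213.9] [0.5207 0.004 ]
top coupling 0.59 [228.1, 209.4] [0.5314 0.0714]
top plug_grip 0.53 [277.9, 210.1] [ 0.5272 -0.0521]
top plug_grip 0.32 [252.6, 240.1] [0.4534 0.0089]
top valve_grip 0.74 [332.9, 213.6] [ 0.5191 -0.1855]
top vial_a 0.59 [224.9, 246.1] [0.444 0.081]
top vial_a 0.41 [252.5, 238.9] [0.4633 0.01  ]
top timer 0.7 [326.3, 250.4] [ 0.4357 -0.1804]
top tape_roll 0.92 [362.0, 230.8] [ 0.4873 -0.2744]
top dropper_bottle 0.67 [350.7, 195.6] [ 0.5803 -0.2484]
side [0.3051 0.7717 0.7347]
side rig 0.58 [252.2, 210.3] [0.5551 0.0185]
side gauge 0.54 [267.3, 192.4] [ 0.5215 -0.0022]
side coupling 0.57 [257.7, 211.1] [0.524  0.0706]
side coupling 0.35 [286.8, 218.7] [0.4514 0.0753]
side plug_grip 0.5 [270.6, 173.4] [ 0.5272 -0.0507]
side valve_grip 0.62 [286.8, 149.7] [ 0.5123 -0.1595]
side vial_a 0.68 [291.9, 234.7] [0.437  0.0726]
side vial_a 0.68 [289.9, 219.5] [0.4544 0.0228]
side timer 0.59 [313.1, 176.8] [ 0.4335 -0.1649]
side tape_roll 0.71 [303.4, 154.9] [ 0.4829 -0.2614]
side dropper_bottle 0.71 [288.7, 148.6] [ 0.5335 -0.2808]
side dropper_bottle 0.62 [268.3, 153.7] [ 0.5859 -0.2359]
```

```bash
python3 - <<'E'
import cv2
a=cv2.imread('pics/top0.png')[150:280,190:400];cv2.imwrite('pics/top0c.png',cv2.resize(a,None,fx=3.8,fy=3.8,interpolation=cv2.INTER_CUBIC))
a=cv2.imread('pics/side0.png')[100:260,180:390];cv2.imwrite('pics/side0c.png',cv2.resize(a,None,fx=3.7,fy=3.7,interpolation=cv2.INTER_CUBIC))
E
```

```text
(no output)
```

View pics/top0c.png

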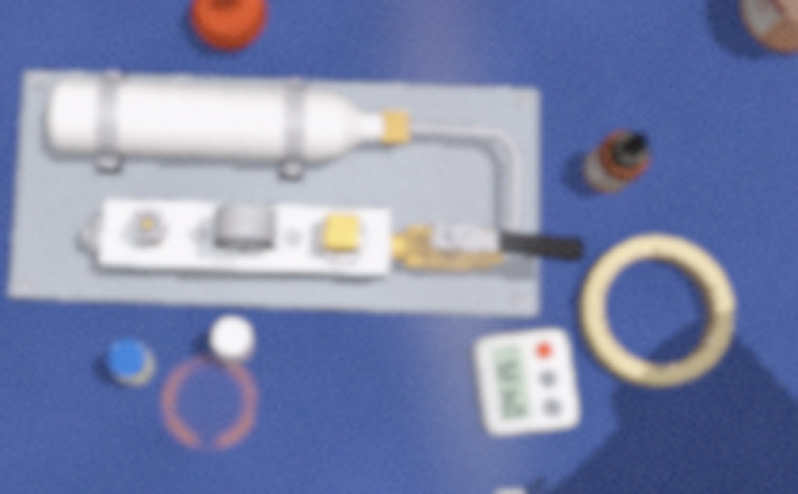

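View pics/side0c.png

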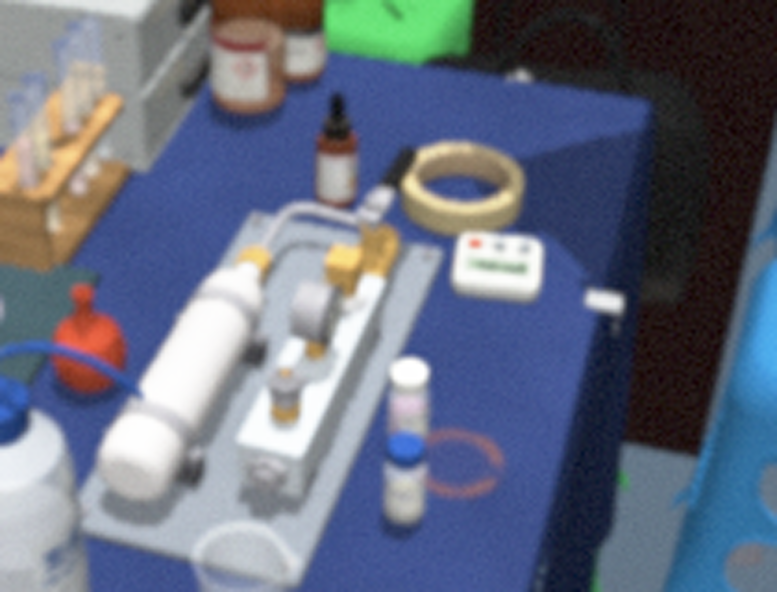

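Top view: the row is coupling, gauge, plug (about px 279,211), with the lever sleeve at about (332,214), pointing right, so the valve is open. The rig is about 2° askew. Next I'll fit the plug head and the sleeve.

```bash
cat > fit.py <<'E'
from h import *
from scipy.optimize import minimize
def boxmask(cam,c,yaw,hx,hy,hz,S=4):
    P=np.array([[x,y,z] for x in(-hx,hx) for y in(-hy,hy) for z in(-hz,hz)])
    P=P@R.from_euler('z',yaw).as_matrix().T+c
    q=cv2.convexHull((proj(cam,P)*S+S/2-.5).astype(np.float32)).astype(np.int32)
    m=np.zeros((384*S,512*S),np.uint8);cv2.fillConvexPoly(m,q,1)
    return cv2.resize(m.astype(np.float32),(512,384),interpolation=cv2.INTER_AREA)
def fit(masks,x0,z,half,yaws):
    def cost(v):
        s=0
        for c,m in masks.items():
            b=boxmask(c,[v[0],v[1],z],v[2],*half)
            s+=1-np.minimum(b,m).sum()/np.maximum(b,m).sum()
        return s
    best=None
    for y in yaws:
        r=minimize(cost,[x0[0],x0[1],y],method='Nelder-Mead',options=dict(initial_simplex=[[x0[0],x0[1],y],[x0[0]+.006,x0[1],y],[x0[0],x0[1]+.006,y],[x0[0],x0[1],y+.25]],maxiter=120))
        if best is None or r.fun<best.fun: best=r
    return best.x[:2],np.degrees(best.x[2]),best.fun
E
python3 - <<'E'
from fit import *
np.set_printoptions(precision=4,suppress=True)
im={c:snap(c) for c in('top','side')}
for t,x0,z,half,ys in(('plug_grip',(.527,-.0515),.075,(.011,.011,.014),np.radians([-40,-15,15,40])),('valve_grip',(.522,-.178),.08,(.0075,.028,.0065),np.radians([-15,0,15]))):
    M={};N={}
    for c in im:
        o=spotter.outline_of(c,t)
        for r in o[:2]: print(t,c,r['p'],r['rect'],r['region'].sum())
        hsv=cv2.cvtColor(im[c],cv2.COLOR_BGR2HSV);h,s,v=[hsv[...,i].astype(float) for i in range(3)]
        m=((h>12)&(h<35)&(s>90)&(v>110)) if t=='plug_grip' else ((v<75)&(s<140))
        q=proj(c,[*x0,z])[0].astype(int);w=np.zeros_like(m);k=10 if t=='plug_grip' else 16
        w[q[1]-k:q[1]+k,q[0]-k:q[0]+k]=1
        m=m&w;n,l,st,_=cv2.connectedComponentsWithStats(m.astype(np.uint8))
        M[c]=(l==1+np.argmax(st[1:,4])).astype(float);print('colour',st[1+np.argmax(st[1:,4])])
    for k in([['top'],['side'],['top','side']]): print(t,k,fit({c:M[c] for c in k},x0,z,half,ys))
E
```

```text
plug_grip top 0.66 [272.2, 204.3, 14.0, 14.2] 138
plug_grip top 0.35 [162.9, 203.8, 23.1, 25.2] 468
colour [276 207   7   9  56]
plug_grip side 0.47 [265.8, 164.9, 11.4, 17.2] 139
colour [268 163  12  16 113]
plug_grip ['top'] (array([ 0.5245, -0.0556]), np.float64(-22.458758551033142), np.float64(0.4424393279402613))
plug_grip ['side'] (array([ 0.5211, -0.0619]), np.float64(85.8561582280485), np.float64(0.2740016992353441))
plug_grip ['top', 'side'] (array([ 0.5215, -0.0577]), np.float64(-7.562535594041547), np.float64(0.807722936413817))
valve_grip top 0.63 [304.3, 206.6, 38.9, 12.5] 251
valve_grip top 0.54 [165.5, 204.8, 19.0, 26.5] 410
colour [329 213  13   5  44]
valve_grip side 0.72 [276.7, 141.9, 15.8, 20.0] 175
colour [269 129   6   9  41]
valve_grip ['top'] (array([ 0.5127, -0.1784]), np.float64(9.315110845203135), np.float64(0.7376071561684681))
valve_grip ['side'] (array([ 0.522, -0.178]), np.float64(-14.999999999999998), np.float64(1.0))
valve_grip ['top', 'side'] (array([ 0.5127, -0.1784]), np.float64(9.315110845203135), np.float64(1.737607156168468))
```

```bash
python3 - <<'E'
from h import *
a=cv2.imread('pics/top0.png')[196:230,265:350];a=cv2.resize(a,None,fx=9,fy=9,interpolation=cv2.INTER_CUBIC)
b=cv2.imread('pics/side0.png')[130:190,255:315]
b=cv2.resize(b,None,fx=4.8,fy=4.8,interpolation=cv2.INTER_CUBIC)
# overlay hypotheses
o=np.zeros((600,765,3),np.uint8);o[:306]=a;o[306:594,:288]=b
g=cv2.imread('pics/side0.png')[155:187,255:290];g=cv2.resize(g,None,fx=9,fy=9,interpolation=cv2.INTER_CUBIC);o[306:594,300:615]=g
cv2.imwrite('pics/z1.png',o)
E
```

```text
(no output)
```

View pics/z1.png

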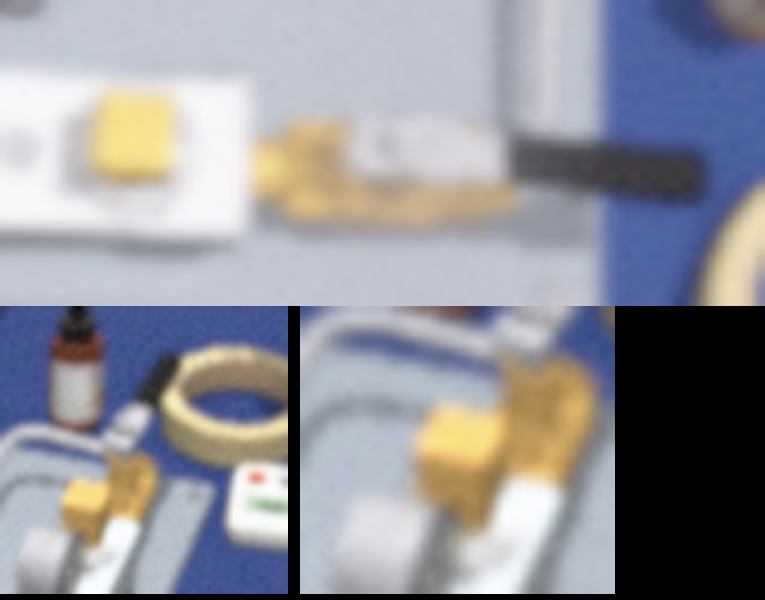

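```bash
python3 - <<'E'
from h import *
np.set_printoptions(precision=4,suppress=True)
f=lambda x,y:((x+.5)/9-.5+265,(y+.5)/9-.5+196)
g=lambda x,y:((x-300+.5)/9-.5+255,(y-306+.5)/9-.5+155)
print('plug top',[atz('top',f(*p),.089)[:2] for p in((95,92),(175,95),(170,178),(92,172),(133,134))])
print('plug side topface centre',atz('side',g(462,432),.089))
print('sleeve',[atz('top',f(*p),.083)[:2] for p in((512,155),(703,173),(608,164))])
print('block R end',[atz('top',f(*p),.052)[:2] for p in((250,80),(247,240))])
h=lambda x,y:((x+.5)/3.8-.5+190,(y+.5)/3.8-.5+150)
print('block',[atz('top',h(*p),.052)[:2] for p in((103,200),(391,209),(388,275),(100,267))])
print('plate',[atz('top',h(*p),.008)[:2] for p in((27,70),(540,88),(538,315),(10,297))])
E
```

```text
plug top [array([ 0.5354, -0.0447]), array([ 0.5348, -0.0662]), array([ 0.5123, -0.0648]), array([ 0.5137, -0.0439]), array([ 0.5241, -0.0549])]
plug side topface centre [ 0.5233 -0.0541  0.089 ]
sleeve [array([ 0.5204, -0.1572]), array([ 0.516 , -0.2085]), array([ 0.5182, -0.183 ])]
block R end [array([ 0.5457, -0.0894]), array([ 0.5008, -0.0883])]
block [array([0.5493, 0.1004]), array([ 0.5452, -0.0899]), array([ 0.5013, -0.0876]), array([0.5047, 0.101 ])]
plate [array([0.6493, 0.1609]), array([ 0.64  , -0.1984]), array([ 0.481 , -0.1929]), array([0.4896, 0.166 ])]
```

```bash
cat > plan.py <<'E'
# python3 plan.py x y z yaw n : rows of the straight line to a pose (tool kept pointing down)
import sys; from h import *
x,y,z,yaw,n=map(float,sys.argv[1:6]);n=int(n)
o=get_obs();p=np.array(o['tool_pos']);y0=o['orientation'][2]
d=(np.array([x,y,z])-p)/n;dy=((yaw-y0+180)%360-180)/n
A=R.from_euler('xyz',o['orientation'],degrees=True);B=R.from_euler('xyz',[180,0,y0],degrees=True)
print('tilt',np.round(o['orientation'],2),'F',np.round(o['force'],1),'j6',round(o['joint_pos'][5],1))
for i in range(n):
    Q=R.from_euler('xyz',[180,0,y0+dy*i],degrees=True)
    print([0,0,round(-np.radians(dy),3),*np.round(Q.inv().apply(d)*1000,1)])
E
python3 plan.py 0.5185 -0.183 0.2 -94 9
```

```text
tilt [-180.     -0.   -155.14] F [ 0.1 -0.  -0.6] j6 -16.5
[0, 0, np.float64(-0.119), np.float64(-43.7), np.float64(32.3), np.float64(3.0)]
[0, 0, np.float64(-0.119), np.float64(-47.2), np.float64(26.9), np.float64(3.0)]
[0, 0, np.float64(-0.119), np.float64(-50.1), np.float64(21.2), np.float64(3.0)]
[0, 0, np.float64(-0.119), np.float64(-52.3), np.float64(15.1), np.float64(3.0)]
[0, 0, np.float64(-0.119), np.float64(-53.7), np.float64(8.8), np.float64(3.0)]
[0, 0, np.float64(-0.119), np.float64(-54.3), np.float64(2.4), np.float64(3.0)]
[0, 0, np.float64(-0.119), np.float64(-54.2), np.float64(-4.1), np.float64(3.0)]
[0, 0, np.float64(-0.119), np.float64(-53.4), np.float64(-10.5), np.float64(3.0)]
[0, 0, np.float64(-0.119), np.float64(-51.8), np.float64(-16.7), np.float64(3.0)]
```

```bash
python3 -m crank '[0,0,-0.119,-43.7,32.3,3,0.5, 0,0,-0.119,-47.2,26.9,3,0.5, 0,0,-0.119,-50.1,21.2,3,0.5, 0,0,-0.119,-52.3,15.1,3,0.5, 0,0,-0.119,-53.7,8.8,3,0.5]'; python3 -m crank '[0,0,-0.119,-54.3,2.4,3,0.5, 0,0,-0.119,-54.2,-4.1,3,0.5, 0,0,-0.119,-53.4,-10.5,3,0.5, 0,0,-0.119,-51.8,-16.7,3,0.5, 0,0,0,0,0,0,0.5]'; python3 plan.py 0.5185 -0.183 0.11 -94 2
```

```text
clock: 1.92
tool_pos: [0.4146, -0.3722, 0.2118]
orientation: [-180.0, 0.0, -120.8]
force: [1.3, 0.2, -0.2]
opening: 0.0458
gripper_force: 0.0
clock: 2.55
tool_pos: [0.5193, -0.1798, 0.1995]
orientation: [-180.0, 0.0, -93.5]
force: [-0.1, -0.8, 1.5]
opening: 0.0438
gripper_force: 0.0
tilt [-1.7998e+02  1.0000e-02 -9.3460e+01] F [-0.1 -0.8  1.5] j6 -4.8
[0, 0, np.float64(0.005), np.float64(1.6), np.float64(0.3), np.float64(44.7)]
[0, 0, np.float64(0.005), np.float64(1.6), np.float64(0.3), np.float64(44.7)]
```

```bash
python3 -m crank '[0,0,0,1.6,0.3,45,0.5, 0,0,0,1.6,0.3,45,0.5, 0,0,0,0,0,0,0.5]'; python3 - <<'E'
from h import *
print(get_obs()['joint_pos'])
a=snap('top')[180:240,290:380];b=snap('side')[100:180,240:330]
cv2.imwrite('pics/z2.png',np.vstack([cv2.resize(a,(540,280),interpolation=2),cv2.resize(b,(540,300),interpolation=2)]))
E
```

```text
clock: 2.92
tool_pos: [0.5142, -0.1861, 0.1069]
orientation: [179.6, -0.0, -93.9]
force: [0.2, 0.1, 0.8]
opening: 0.0439
gripper_force: 0.0
[ 6.13663467e-01  1.51078106e+01 -2.43416573e+01 -3.51531562e-02
 -5.09295866e+01 -4.46001957e+00]
```

View pics/z2.png

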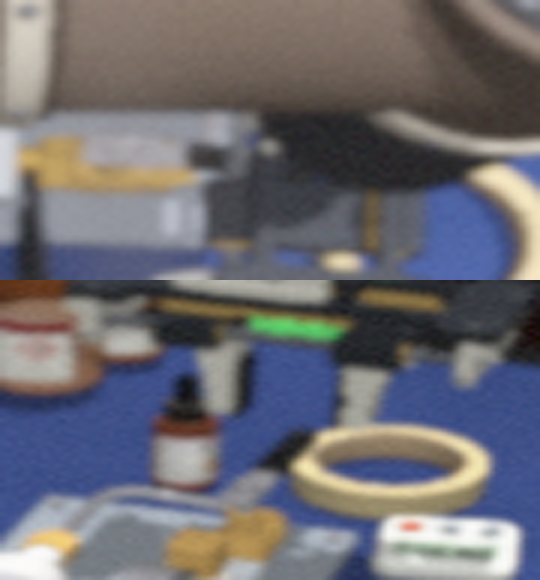

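```bash
python3 -m crank '[0,0,0,0,0,0,0.5]'; python3 plan.py 0.5185 -0.183 0.065 -94 1
```

```text
clock: 3.15
tool_pos: [0.5183, -0.1861, 0.1117]
orientation: [-179.8, -0.0, -93.8]
force: [1.2, 0.1, 1.0]
opening: 0.0439
gripper_force: 0.0
tilt [-1.7981e+02 -1.0000e-02 -9.3790e+01] F [1.2 0.1 1. ] j6 -4.5
[0, 0, np.float64(0.004), np.float64(-3.1), np.float64(0.1), np.float64(46.7)]
```

```bash
python3 -m crank '[0,0,0,-3,0,25,0.5, 0,0,0,0,0,23,0.5, 0,0,0,0,0,0,0.5, 0,0,0,0,0,0,0, 0,0,0,0,0,0,0]'; python3 -m crank '[0,0,0,0,0,0,0, 0,0,0,0,0,0,0]'; python3 -c "
from h import *
o=get_obs();print(o['moment'],o['tool_pos'],o['orientation'])"
```

```text
clock: 3.78
tool_pos: [0.5182, -0.1828, 0.063]
orientation: [-179.9, -0.0, -93.8]
force: [0.0, 0.0, 0.3]
opening: 0.0291
gripper_force: 0.0
clock: 4.03
tool_pos: [0.5174, -0.1828, 0.0622]
orientation: [-180.0, -0.0, -93.8]
force: [-1.6, 0.4, 3.5]
opening: 0.0145
gripper_force: 29.9
[ 0.02282731  0.60617046 -0.15895243] [ 0.51736706 -0.18284732  0.06216104] [-1.79961753e+02 -6.90842502e-03 -9.37858692e+01]
```

```bash
python3 -m crank '[0,0,0.17,-0.8,9.1,0,0, 0,0,0.17,-0.8,9.1,0,0, 0,0,0.17,-0.8,9.1,0,0, 0,0,0.17,-0.8,9.1,0,0, 0,0,0,0,0,0,0]'; python3 -c "
from h import *
o=get_obs();print(o['moment'],o['joint_pos'])"
```

```text
clock: 4.65
tool_pos: [0.4841, -0.168, 0.0621]
orientation: [-180.0, 0.0, -132.7]
force: [-1.8, 1.9, 4.9]
opening: 0.0147
gripper_force: 29.9
[ 0.86184846  0.84449608 -0.04163014] [ 2.82678157e+00  1.52969246e+01 -3.16725454e+01 -2.29346120e-02
 -4.30048044e+01 -4.55465537e+01]
```

```bash
python3 -m crank '[0,0,0.17,-0.8,9.1,0,0, 0,0,0.17,-0.8,9.1,0,0, 0,0,0.17,-0.8,9.1,0,0, 0,0,0.17,-0.8,9.1,0,0, 0,0,0,0,0,0,0]'; python3 -m crank '[0,0,0.08,-0.2,4.3,0,0, 0,0,0,0,0,0,0]'; python3 -m crank '[0,0,0.08,-0.2,4.3,0,0, 0,0,0,0,0,0,0]'; python3 -c "
from h import *
o=get_obs();print(o['moment'],o['joint_pos'])"
```

```text
clock: 5.28
tool_pos: [0.4673, -0.1359, 0.062]
orientation: [180.0, -0.0, -171.6]
force: [-4.4, 6.0, 9.3]
opening: 0.0146
gripper_force: 30.0
clock: 5.52
tool_pos: [0.4669, -0.1319, 0.062]
orientation: [180.0, -0.0, -176.1]
force: [-5.2, 5.7, 9.4]
opening: 0.0146
gripper_force: 30.0
clock: 5.78
tool_pos: [0.4668, -0.1276, 0.062]
orientation: [180.0, -0.0, 179.3]
force: [-5.2, 6.8, 9.9]
opening: 0.0148
gripper_force: 30.0
[2.57160597 1.93180739 0.3297968 ] [ 8.04117634e+00  1.29595356e+01 -3.51144547e+01 -4.42961997e-02
 -4.19583317e+01 -9.87299425e+01]
```

```bash
for i in 1; do python3 -m crank '[0,0,0.04,0,2.2,0,0, 0,0,0,0,0,0,0]'; python3 -m crank '[0,0,0.04,0,2.2,0,0, 0,0,0,0,0,0,0]';  done; python3 -c "
from h import *
o=get_obs();print(o['moment'])"
```

```text
clock: 6.02
tool_pos: [0.4669, -0.1264, 0.062]
orientation: [-179.9, -0.0, 177.1]
force: [-2.5, -1.8, 7.3]
opening: 0.0148
gripper_force: 30.4
clock: 6.28
tool_pos: [0.4671, -0.126, 0.0621]
orientation: [-179.8, -0.0, 174.8]
force: [-0.2, -16.3, 3.7]
opening: 0.015
gripper_force: 30.9
[-5.82202991  0.11101818  0.62730603]
```

```bash
python3 -m crank '[0,0,0,0,0,0,0.4, 0,0,0,0,0,0,0.4, 0,0,0,0,0,-50,0.4, 0,0,0,0,0,-50,0.4, 0,0,0,0,0,0,0.4]'; python3 - <<'E'
from fit import *
np.set_printoptions(precision=4,suppress=True)
print(get_obs()['tool_pos'],get_obs()['opening'],get_obs()['joint_pos'])
a=snap('top','t3.png');b=snap('side','s3.png')
for c in('top','side'):
    for t,z in(('plug_grip',.075),('valve_grip',.08)):
        for r in spotter.place_of(c,t)[:1]: print(c,t,r['p'],atz(c,r['location'],z)[:2])
a=a[190:250,250:340];b=b[130:200,240:330]
cv2.imwrite('pics/z3.png',np.vstack([cv2.resize(a,None,fx=5,fy=5,interpolation=2),cv2.resize(b,(450,300),interpolation=2)]))
E
```

```text
clock: 6.9
tool_pos: [0.47, -0.1234, 0.1655]
orientation: [179.9, 0.4, 174.7]
force: [-0.8, 1.0, -0.3]
opening: 0.0352
gripper_force: 0.0
[ 0.47   -0.1234  0.1655] 0.035177830137935434 [   8.5683    5.3227  -27.9565    0.0455  -56.2801 -103.9222]
top valve_grip 0.57 [ 0.4733 -0.1255]
side plug_grip 0.72 [ 0.5316 -0.0586]
side valve_grip 0.66 [ 0.4548 -0.1022]
```

View pics/z3.png

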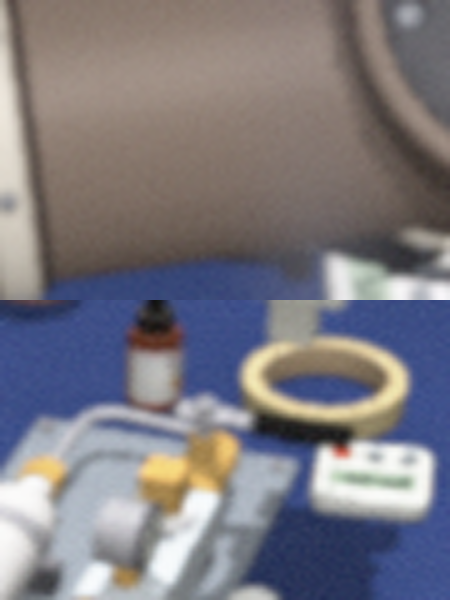

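```bash
python3 plan.py 0.5238 -0.0553 0.16 87.9 8 | head -1; python3 plan.py 0.5238 -0.0553 0.15 -2 18 | sed 's/np.float64//g'
```

```text
tilt [-1.7998e+02 -1.3000e-01  1.7456e+02] F [ 0.2 -0.8 -0.2] j6 -104.0
tilt [-1.7998e+02 -1.3000e-01  1.7456e+02] F [ 0.2 -0.8 -0.2] j6 -104.0
[0, 0, (0.171), (-2.8), (4.1), (0.6)]
[0, 0, (0.171), (-2.1), (4.5), (0.6)]
[0, 0, (0.171), (-1.3), (4.8), (0.6)]
[0, 0, (0.171), (-0.4), (4.9), (0.6)]
[0, 0, (0.171), (0.4), (4.9), (0.6)]
[0, 0, (0.171), (1.2), (4.8), (0.6)]
[0, 0, (0.171), (2.0), (4.5), (0.6)]
[0, 0, (0.171), (2.8), (4.1), (0.6)]
[0, 0, (0.171), (3.4), (3.6), (0.6)]
[0, 0, (0.171), (4.0), (2.9), (0.6)]
[0, 0, (0.171), (4.4), (2.2), (0.6)]
[0, 0, (0.171), (4.7), (1.4), (0.6)]
[0, 0, (0.171), (4.9), (0.6), (0.6)]
[0, 0, (0.171), (4.9), (-0.3), (0.6)]
[0, 0, (0.171), (4.8), (-1.1), (0.6)]
[0, 0, (0.171), (4.6), (-1.9), (0.6)]
[0, 0, (0.171), (4.2), (-2.7), (0.6)]
[0, 0, (0.171), (3.7), (-3.3), (0.6)]
```

Side view: the lever now points to the front, so the valve is shut. Next I'll unwind the wrist so the screwing has room to turn.

```bash
python3 -m crank '[0,0,-0.178,0,0,0,0.37, 0,0,-0.178,0,0,0,0.37, 0,0,-0.178,0,0,0,0.37, 0,0,-0.178,0,0,0,0.37, 0,0,-0.178,0,0,0,0.37]' | head -3;  python3 -m crank '[0,0,-0.178,0,0,0,0.37, 0,0,-0.178,0,0,0,0.37, 0,0,-0.178,0,0,0,0.37, 0,0,-0.178,0,0,0,0.37, 0,0,-0.178,0,0,0,0.37]' | head -3;  python3 -m crank '[0,0,-0.178,0,0,0,0.37, 0,0,-0.178,0,0,0,0.37, 0,0,-0.178,0,0,0,0.37, 0,0,-0.178,0,0,0,0.37, 0,0,-0.178,0,0,0,0.37]' | head -3;  python3 -m crank '[0,0,-0.178,0,0,0,0.37, 0,0,-0.178,0,0,0,0.37, 0,0,-0.178,0,0,0,0.37, 0,0,0,0,0,0,0.37]'; python3 plan.py 0.5238 -0.0553 0.13 -2 3 | sed 's/np.float64//g'
```

```text
clock: 7.82
tool_pos: [0.4668, -0.1238, 0.1606]
orientation: [179.9, -0.1, -134.1]
clock: 8.45
tool_pos: [0.4668, -0.1237, 0.1605]
orientation: [179.9, 0.0, -83.1]
clock: 9.07
tool_pos: [0.4668, -0.1237, 0.1606]
orientation: [179.9, 0.1, -32.1]
clock: 9.57
tool_pos: [0.4669, -0.1237, 0.1607]
orientation: [180.0, 0.1, -1.9]
force: [-0.0, -0.2, 0.6]
opening: 0.0325
gripper_force: 0.0
tilt [ 1.7999e+02  1.0000e-01 -1.9400e+00] F [-0.  -0.2  0.6] j6 79.5
[0, 0, (0.0), (18.2), (-23.4), (10.2)]
[0, 0, (0.0), (18.2), (-23.5), (10.2)]
[0, 0, (0.0), (18.2), (-23.5), (10.2)]
```

```bash
python3 -m crank '[0,0,0,18,-23.4,10,0.37, 0,0,0,18,-23.4,10,0.37, 0,0,0,18,-23.4,10,0.37, 0,0,0,0,0,0,0.37, 0,0,0,0,0,0,0.37]'; python3 - <<'E'
from fit import *
o=get_obs();print(o['moment'],o['joint_pos'])
b=snap('side');a=snap('top')
b=b[130:200,225:325];a=a[180:240,240:340]
cv2.imwrite('pics/z4.png',np.vstack([cv2.resize(b,None,fx=5,fy=5,interpolation=2),cv2.resize(a,(500,240),interpolation=2)]))
E
python3 plan.py 0.5235 -0.0555 0.06 -2 2 | sed 's/np.float64//g'
```

```text
clock: 10.2
tool_pos: [0.5233, -0.0552, 0.131]
orientation: [180.0, 0.1, -1.9]
force: [-0.4, 0.4, -0.5]
opening: 0.0322
gripper_force: 0.0
[-0.12988679  0.13610815  0.05683839] [ 1.53565809e+01  1.15412488e+01 -2.54802369e+01 -2.18963718e-03
 -5.30520811e+01  7.27220206e+01]
tilt [ 1.80e+02  1.00e-02 -1.93e+00] F [-0.3 -0.2  0.1] j6 72.8
[0, 0, (0.001), (0.1), (-0.0), (35.8)]
[0, 0, (0.001), (0.1), (-0.0), (35.8)]
```

View pics/z4.png

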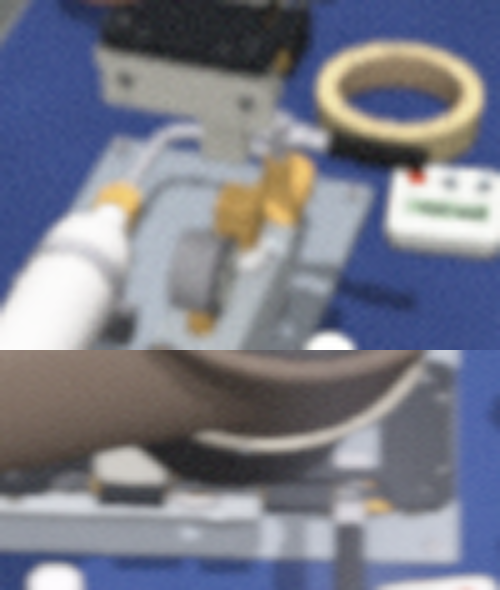

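The fingers hang over the plug head (side crop ~(225,140), head at ~(240,205)). Now I'll go down and grip.

```bash
python3 -m crank '[0,0,0,0.1,0,18,0.37, 0,0,0,0,0,18,0.37, 0,0,0,0,0,8,0.37, 0,0,0,0,0,0,0.37]'; python3 -m crank '[0,0,0,0,0,13,0.37, 0,0,0,0,0,13,0.37, 0,0,0,0,0,0,0.37]'; python3 -m crank '[0,0,0,0,0,0,0, 0,0,0,0,0,0,0, 0,0,0,0,0,0,0, 0,0,0,0,0,0,0]'; python3 -c "
from h import *
o=get_obs();print(o['moment'])"
```

```text
clock: 10.8
tool_pos: [0.5234, -0.0557, 0.0875]
orientation: [180.0, 0.0, -1.9]
force: [0.4, 0.1, 0.3]
opening: 0.0325
gripper_force: 0.0
clock: 11.18
tool_pos: [0.5227, -0.0555, 0.0602]
orientation: [180.0, 0.1, -1.9]
force: [0.6, 1.0, -0.3]
opening: 0.0326
gripper_force: 0.0
clock: 11.68
tool_pos: [0.524, -0.0552, 0.0619]
orientation: [-180.0, -0.0, -1.9]
force: [-0.1, 1.3, 2.1]
opening: 0.0223
gripper_force: 30.0
[ 0.50910417  0.15457693 -0.01007071]
```

```bash
cat > m.py <<'E'
from h import *
L=[];F=[]
for i in range(4):
    o=get_obs();L.append(o['moment']);F.append(o['force']);eyes.snapshot('side')
print('M',np.round(np.mean(L,0),3),'sd',round(np.std(L,0)[2],3),'F',np.round(np.mean(F,0),1),'yaw',round(o['orientation'][2],2),'z',round(o['tool_pos'][2],4),'j6',round(o['joint_pos'][5],1),'t',o['clock'])
E
python3 m.py
python3 -m crank '[0,0,0.15,0,0,0.06,0, 0,0,0.15,0,0,0.06,0, 0,0,0,0,0,0,0]'>/dev/null; python3 m.py
python3 -m crank '[0,0,0.15,0,0,0.06,0, 0,0,0.15,0,0,0.06,0, 0,0,0,0,0,0,0]'>/dev/null; python3 m.py
```

```text
M [ 0.551  0.107 -0.015] sd 0.005 F [-0.   1.8  2.3] yaw -1.87 z 0.0619 j6 72.8 t 11.825
M [0.609 0.096 0.002] sd 0.02 F [-0.2  2.   4. ] yaw -18.89 z 0.0617 j6 55.8 t 12.4
M [0.546 0.098 0.004] sd 0.037 F [0.2 1.1 4.9] yaw -36.14 z 0.0616 j6 38.5 t 12.975
```

```bash
python3 -m crank '[0,0,0.15,0,0,0.06,0, 0,0,0.15,0,0,0.06,0, 0,0,0,0,0,0,0]'>/dev/null; python3 m.py
python3 -m crank '[0,0,0.1,0,0,0.06,0, 0,0,0.1,0,0,0.06,0, 0,0,0,0,0,0,0]'>/dev/null; python3 m.py
```

```text
M [0.493 0.145 0.017] sd 0.015 F [-0.   1.2  4.9] yaw -53.34 z 0.0614 j6 21.3 t 13.55
M [0.484 0.278 0.039] sd 0.035 F [-0.8  1.2  6.1] yaw -64.79 z 0.0614 j6 9.9 t 14.125
```

```bash
python3 -m crank '[0,0,0.1,0,0,0.06,0, 0,0,0.1,0,0,0.06,0, 0,0,0,0,0,0,0]'>/dev/null; python3 m.py
python3 -m crank '[0,0,0.1,0,0,0.06,0, 0,0,0.1,0,0,0.06,0, 0,0,0,0,0,0,0]'>/dev/null; python3 m.py
```

```text
M [0.476 0.339 0.044] sd 0.034 F [-0.9  1.   6.3] yaw -76.25 z 0.0613 j6 -1.6 t 14.7
M [0.583 0.466 0.049] sd 0.018 F [-0.7  1.4  7.1] yaw -87.71 z 0.0612 j6 -13.0 t 15.275
```

```bash
python3 -m crank '[0,0,0.1,0,0,0.03,0, 0,0,0.1,0,0,0.03,0, 0,0,0,0,0,0,0]'>/dev/null; python3 m.py
python3 -m crank '[0,0,0.1,0,0,0.03,0, 0,0,0.1,0,0,0.03,0, 0,0,0,0,0,0,0]'>/dev/null; python3 m.py
```

```text
M [0.607 0.506 0.068] sd 0.035 F [-1.3  1.4  6.6] yaw -99.17 z 0.0611 j6 -24.5 t 15.85
M [0.679 0.556 0.094] sd 0.032 F [-1.1  1.8  7. ] yaw -110.62 z 0.061 j6 -36.0 t 16.425
```

```bash
python3 -m crank '[0,0,0.1,0,0,0.03,0, 0,0,0.1,0,0,0.03,0, 0,0,0,0,0,0,0]'>/dev/null; python3 m.py
python3 -m crank '[0,0,0.1,0,0,0.03,0, 0,0,0.1,0,0,0.03,0, 0,0,0,0,0,0,0]'>/dev/null; python3 m.py
```

```text
M [0.841 0.666 0.135] sd 0.036 F [-1.9  1.9  7.7] yaw -122.08 z 0.061 j6 -47.4 t 17.0
M [0.91  0.822 0.217] sd 0.031 F [-2.1  2.6  8.2] yaw -133.53 z 0.061 j6 -58.9 t 17.575
```

```bash
python3 -m crank '[0,0,0.1,0,0,0.03,0, 0,0,0.1,0,0,0.03,0, 0,0,0,0,0,0,0]'>/dev/null; python3 m.py
python3 -m crank '[0,0,0.1,0,0,0.03,0, 0,0,0.1,0,0,0.03,0, 0,0,0,0,0,0,0]'>/dev/null; python3 m.py
```

```text
M [0.998 0.988 0.292] sd 0.021 F [-2.7  2.6  9.3] yaw -144.98 z 0.0609 j6 -70.3 t 18.15
M [1.207 1.115 0.362] sd 0.016 F [-2.8  2.6  9.9] yaw -156.43 z 0.0609 j6 -81.8 t 18.725
```

```bash
python3 -m crank '[0,0,0.1,0,0,0.03,0, 0,0,0.1,0,0,0.03,0, 0,0,0,0,0,0,0]'>/dev/null; python3 m.py
python3 -m crank '[0,0,0.1,0,0,0,0, 0,0,0.05,0,0,0,0, 0,0,0,0,0,0,0]'>/dev/null; python3 m.py
```

```text
M [1.377 1.254 0.446] sd 0.032 F [-3.3  3.8 10.1] yaw -167.87 z 0.0609 j6 -93.2 t 19.3
M [1.494 1.27  0.533] sd 0.018 F [-3.4  4.3  9.8] yaw -176.46 z 0.0609 j6 -101.8 t 19.875
```

Drag is about 0.53 N m, so the plug is snug. I'll let the head's spring-back relax, then release and rise.

```bash
python3 -m crank '[0,0,-0.09,0,0,0,0, 0,0,-0.08,0,0,0,0, 0,0,0,0,0,0,0.37, 0,0,0,0,0,0,0.37, 0,0,0,0,0,0,0.37]'; python3 -m crank '[0,0,0,0,0,-20,0.37, 0,0,0,0,0,-35,0.37, 0,0,0,0,0,-40,0.37, 0,0,0,0,0,0,0.37]'; python3 plan.py 0.467 -0.126 0.13 177 3 | sed 's/np.float64//g'
```

```text
clock: 20.55
tool_pos: [0.523, -0.0555, 0.0599]
orientation: [180.0, -0.1, -166.9]
force: [-0.2, 0.3, -0.3]
opening: 0.0324
gripper_force: 0.0
clock: 21.05
tool_pos: [0.5254, -0.0551, 0.1583]
orientation: [-180.0, 0.3, -166.8]
force: [-0.6, 0.0, -0.8]
opening: 0.0322
gripper_force: 0.0
tilt [-179.98    0.3  -166.85] F [-0.6  0.  -0.8] j6 -92.2
[0, 0, (0.094), (24.3), (-18.6), (9.4)]
[0, 0, (0.094), (22.5), (-20.8), (9.4)]
[0, 0, (0.094), (20.4), (-22.8), (9.4)]
```

```bash
python3 -m crank '[0,0,0.094,24.3,-18.6,9.4,0.45, 0,0,0.094,22.5,-20.8,9.4,0.45, 0,0,0.094,20.4,-22.8,9.4,0.45, 0,0,0,0,0,0,0.45, 0,0,0,0,0,0,0.45]'; python3 - <<'E'
from fit import *
b=snap('side')
b=b[120:210,225:335]
cv2.imwrite('pics/z5.png',cv2.resize(b,None,fx=5,fy=5,interpolation=2))
E
python3 plan.py 0.467 -0.126 0.063 177 3 | sed 's/np.float64//g'
```

```text
clock: 21.68
tool_pos: [0.4653, -0.1262, 0.1269]
orientation: [-180.0, -0.0, 177.0]
force: [0.5, 0.7, 1.3]
opening: 0.0395
gripper_force: 0.0
tilt [-180.     -0.    177.01] F [ 0.3  1.5 -0. ] j6 -101.3
[0, 0, (0.0), (-0.4), (0.0), (21.4)]
[0, 0, (0.0), (-0.4), (0.0), (21.4)]
[0, 0, (0.0), (-0.4), (0.0), (21.4)]
```

View pics/z5.png

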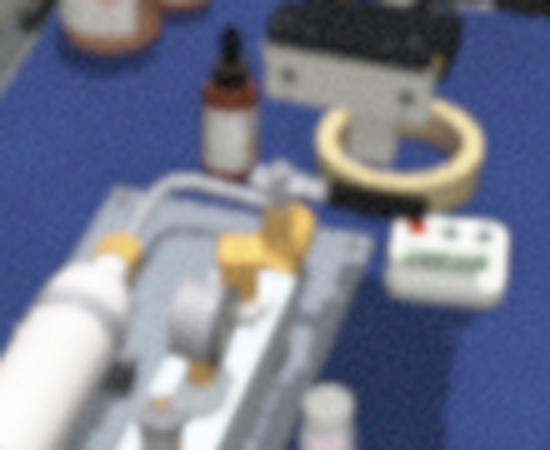

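The lever sleeve (~(375,198) in the crop) is still pointing to the front, below the fingers (~(375,150)). I'll grip it and swing it back.

```bash
python3 -m crank '[0,0,0,-0.4,0,21.4,0.45, 0,0,0,-0.4,0,21.4,0.45, 0,0,0,-0.4,0,21.4,0.45, 0,0,0,0,0,0,0.45, 0,0,0,0,0,0,0]'; python3 -m crank '[0,0,0,0,0,0,0, 0,0,0,0,0,0,0, 0,0,0,0,0,0,0]'; python3 -m crank '[0,0,-0.17,-0.8,-9.1,0,0, 0,0,-0.17,-0.8,-9.1,0,0, 0,0,-0.17,-0.8,-9.1,0,0, 0,0,-0.17,-0.8,-9.1,0,0, 0,0,0,0,0,0,0]'
```

```text
clock: 22.35
tool_pos: [0.4672, -0.126, 0.0636]
orientation: [-180.0, 0.0, 177.0]
force: [-0.1, 0.4, 0.2]
opening: 0.0343
gripper_force: 0.0
clock: 22.72
tool_pos: [0.4669, -0.1264, 0.0637]
orientation: [-180.0, 0.1, 177.0]
force: [0.6, -1.5, 3.6]
opening: 0.0149
gripper_force: 30.0
clock: 23.35
tool_pos: [0.4778, -0.161, 0.0636]
orientation: [-179.9, 0.1, -144.2]
force: [0.3, -0.1, 5.8]
opening: 0.0147
gripper_force: 29.9
```

```bash
python3 -m crank '[0,0,-0.17,-0.8,-9.1,0,0, 0,0,-0.17,-0.8,-9.1,0,0, 0,0,-0.17,-0.8,-9.1,0,0, 0,0,-0.17,-0.8,-9.1,0,0, 0,0,0,0,0,0,0]'; python3 -m crank '[0,0,-0.1,-0.3,-5.4,0,0, 0,0,-0.08,-0.2,-4.3,0,0, 0,0,0,0,0,0,0]'; python3 -m crank '[0,0,-0.04,0,-2.2,0,0, 0,0,0,0,0,0,0]';python3 -m crank '[0,0,-0.04,0,-2.2,0,0, 0,0,0,0,0,0,0]'
```

```text
clock: 23.98
tool_pos: [0.5078, -0.1811, 0.0637]
orientation: [-179.9, 0.0, -105.4]
force: [3.1, -2.2, 5.1]
opening: 0.0143
gripper_force: 29.9
clock: 24.35
tool_pos: [0.5171, -0.1827, 0.0637]
orientation: [-179.8, -0.0, -95.1]
force: [5.0, -3.9, 2.1]
opening: 0.0147
gripper_force: 29.9
clock: 24.6
tool_pos: [0.519, -0.1828, 0.0637]
orientation: [-179.9, -0.0, -92.9]
force: [4.5, -3.1, 4.1]
opening: 0.0146
gripper_force: 30.0
clock: 24.85
tool_pos: [0.5204, -0.1828, 0.0636]
orientation: [-179.9, -0.0, -90.6]
force: [2.0, -1.9, 6.3]
opening: 0.0148
gripper_force: 30.3
```

```bash
python3 -m crank '[0,0,-0.03,0,-2,0,0, 0,0,0,0,0,0,0]';python3 -m crank '[0,0,0,0,-1.5,0,0, 0,0,0,0,0,0,0]'
```

```text
clock: 25.1
tool_pos: [0.5205, -0.1827, 0.0635]
orientation: [179.9, 0.0, -88.9]
force: [-4.5, 0.2, 11.7]
opening: 0.0146
gripper_force: 30.8
clock: 25.35
tool_pos: [0.5205, -0.1827, 0.0634]
orientation: [179.7, 0.0, -89.0]
force: [-8.5, 0.5, 15.4]
opening: 0.015
gripper_force: 30.8
```

The stop is reached: the force reversed and the position no longer changes. Now I'll release and rise.

```bash
python3 -m crank '[0,0,0,0,1.5,0,0, 0,0,0,0,0,0,0.4, 0,0,0,0,0,0,0.4, 0,0,0,0,0,0,0.4]'; python3 -m crank '[0,0,0,0,0,-30,0.4, 0,0,0,0,0,-50,0.4, 0,0,0,40,0,-50,0.4, 0,0,0,60,40,0,0.4, 0,0,0,60,40,0,0.4]';python3 -m crank '[0,0,0,60,40,0,0.4, 0,0,0,60,40,0,0.4, 0,0,0,0,0,0,0.4]'; python3 - <<'E'
from fit import *
a=snap('top')[180:270,190:390];b=snap('side')[110:250,190:340]
cv2.imwrite('pics/z6.png',np.vstack([cv2.resize(a,(600,270),interpolation=2),cv2.resize(b,(600,330),interpolation=2)]))
E
```

```text
clock: 25.85
tool_pos: [0.5217, -0.1827, 0.0626]
orientation: [179.9, 0.0, -88.6]
force: [-0.9, -0.7, -0.3]
opening: 0.0342
gripper_force: 0.0
clock: 26.48
tool_pos: [0.4561, -0.3286, 0.1922]
orientation: [-179.9, -0.0, -88.5]
force: [0.7, -0.6, -0.7]
opening: 0.0353
gripper_force: 0.0
clock: 26.85
tool_pos: [0.3872, -0.4361, 0.1911]
orientation: [179.9, 0.0, -88.9]
force: [0.8, -0.0, -0.3]
opening: 0.0351
gripper_force: 0.0
```

View pics/z6.png

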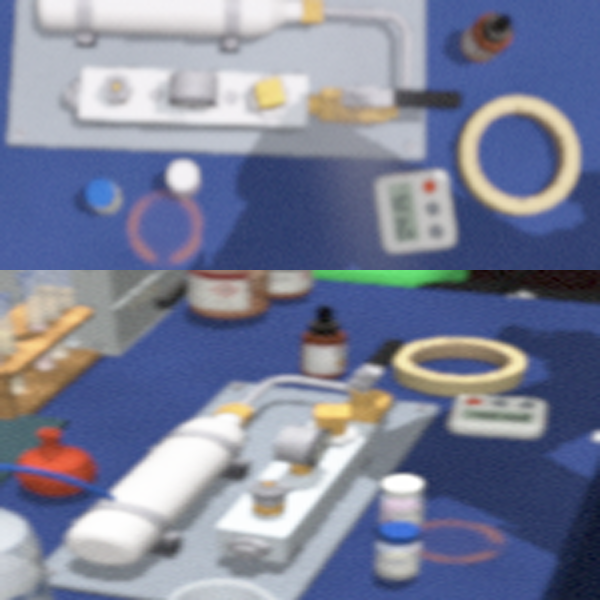

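The lever is back along the pipe (top crop ~(430,99)), the plug head has turned (~(270,93)), and nothing else has moved.

```bash
python3 -c "
from h import *
print(ctrl.close_job())"
```

```text
the job is handed in; nothing more can be done
None
```

I shut the valve to its stop, screwed the plug clockwise until the drag felt like about 0.53 N m (snug, not forced), reopened the valve to its stop and handed the job in at about 27 s; the last pictures show nothing else moved.

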